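Turn the leaf mount and hold the lamp's filter in

TASK

The framed leaf on the easel shows its dark upper side: lift it off, turn it over and stand it back on the easel's ledge, leaning on the backrest with its pale underside to the front and its stalk still down, and let go of it, keeping the lamp's filter slide shut until then. Then draw the lamp's sprung rod out by its knob until the red ring has just come wholly out of the black sleeve, and finish while still holding it there for the exposure (it springs back if let go). Leave the other things on the bench where they are.

Things in the scene. Friction and masses are not known exactly. Their poses are not given: they have to be found in the camera images.
- leaf_mount: framed leaf to be turned: rigid mount 90 mm wide (x), 6 thick (y), 120 tall (z), 120 g; grey aluminium frame 8 mm wide round clear panes with a pressed leaf inside. Origin at its centre; +z is up, away from the leaf's stalk; +y points out of the face showing the leaf's dark green upper side, -y out of the pale face. Starts on the easel, dark face to the front, leaning back 0.26 rad
- easel: black and aluminium easel, fixed to the bench, base 130 x 120 x 12 mm; origin under its base, at bench height. Front faces its own +y, x runs along the ledge, z is up. Backrest leans back (to -y) by 0.26 rad from vertical; the ledge is square to the backrest
- ledge (a point): mid-width corner of ledge and backrest, 30 mm above the bench over the easel's origin, axes as the easel's. From here the backrest rises 62 mm along its slope, so the mount's upper 58 mm stand free; the ledge runs 16 mm forward to a lip 8 mm high (10 mm play). The seated mount's back face lies on the backrest: its centre is 60 mm up the slope, 3 mm in front of the backrest
- lamp: blue lamp 120 x 170 x 160 mm with a black barrel, fixed; origin at bench height under the filter-slide housing (dark plate box 110 mm wide, 18 thick, top at 132 mm) at the front of the barrel. Shines along its own -y; its slide is drawn along its own -x; the blue box lies 60 to 230 mm behind the origin (+y)
- knob (a point): centre of the gripping waist of the rod's black pull knob, 95 mm above the bench, 144 mm along -x of the lamp's origin when shut; axes as the lamp's, moves with the rod. The knob lies along x: smooth round waist 18 mm in diameter, 30 mm long, then at its outer (-x) end a flange 30 mm in diameter, 6 mm thick. Free space all round it
- sleeve_mouth (a point): centre of the outer end of the black fixed sleeve (24 mm diameter rim) out of which the 12 mm steel rod slides, 95 mm above the bench, axes as the lamp's. The waist of the shut knob begins 4 mm outside it
- filter_slide (a joint): how far the rod is drawn from its sleeve, m: 0 shut, 0.042 at the mark, where the 8 mm wide red ring on the rod (hidden in the sleeve when shut) has just come wholly out; bright steel shows behind it if drawn further; stop at 0.056. The inner spring pulls back with about 6 N when shut, 11 N at the mark
- spare_mount: bystander: a second framed leaf with a black frame, 90 x 6 x 120 mm, lying flat on the bench; origin at its centre
- amber_bottle: bystander: amber glass bottle, 60 mm diameter, 130 mm tall; origin at its foot
- beaker: bystander: clear glass beaker, 70 mm diameter, 90 mm tall; origin at its foot
- petri_dish: bystander: shut Petri dish, 91 mm diameter, 20 mm high; origin at its foot
- lens_cap: bystander: round black lens cap, 60 mm diameter, 14 mm high, lying in front of the lamp; origin at its foot
- tip_box: bystander: teal pipette-tip box, 122 x 84 x 64 mm; origin at its foot
- forceps: bystander: steel forceps 128 mm long, 8 mm high, lying flat along its x; origin at its foot
Mind the look-alikes: they are no part of the job. Leave any brown look-alike of the leaf_mount alone.

How it is judged:
On the way, in this order (a step that is already met when the one before it is completed fails the run):
1. the leaf mount stands back on the easel, turned over, let go, with the filter slide still shut (angle between leaf_mount's own y axis and vertical between 1.7 and 2.06 rad and angle between leaf_mount's own z axis and vertical below 0.48 rad and angle between the x axis of leaf_mount and the x axis of easel, either way round below 0.15 rad and x of leaf_mount in the frame of easel between -0.025 and 0.025 m and y of leaf_mount in the frame of easel between -0.022 and 0.004 m and z of leaf_mount in the frame of easel between 0.08 and 0.097 m and linear speed of leaf_mount below 0.02 m/s and contact force between the fingers and leaf_mount below 0.1 N and value of joint filter_slide below 0.006 m), for 0.3 s.
2. the rod is drawn to its mark and held there (value of joint filter_slide between 0.037 and 0.047 m and contact force between the fingers and lamp above 2 N), for 0.5 s.
At the end, for the whole second after the job is handed in: mount free on the easel, pale side front (tipped up 0.13-0.48 rad), stalk down; within 25 mm of mid-ledge, 10 mm of its seat, 0.15 rad of square, untouched and at rest; rod drawn 42 mm (+-5 mm), at rest, held by the fingers (over 2 N) (all of step 2 and angle between leaf_mount's own y axis and vertical between 1.7 and 2.06 rad and angle between leaf_mount's own z axis and vertical below 0.48 rad and angle between the x axis of leaf_mount and the x axis of easel, either way round below 0.15 rad and x of leaf_mount in the frame of easel between -0.025 and 0.025 m and y of leaf_mount in the frame of easel between -0.022 and 0.004 m and z of leaf_mount in the frame of easel between 0.08 and 0.097 m and linear speed of leaf_mount below 0.02 m/s and contact force between the fingers and leaf_mount below 0.1 N and velocity of joint filter_slide between -0.01 and 0.01 m/s); the arm keeps its last pose, push and grip.
It fails at once if the filter slide is drawn out before the leaf is turned over (value of joint filter_slide above 0.015 m and angle between leaf_mount's own y axis and vertical below 1.65 rad).
It fails at once if one of the other things on the bench is displaced by more than 30 mm (distance of any of spare_mount, amber_bottle, beaker, petri_dish, lens_cap, tip_box, forceps from where it was at the start of the episode above 0.03 m).
It also fails if it takes over 51 s, if anything falls off the work surface, if the arm or the gripper's body presses on something with over 40 N, if the wrist force passes 120 N, or if a joint passes its speed limit or range.

ROBOT

A 7-joint arm with a two-finger parallel gripper is mounted at the origin on the work surface. World frame = base frame: x ahead of the robot, y to its left, z up, the work surface at z = 0. Lengths are in m, angles in rad, forces in N, time in s.
With the tool pointing down it reaches from about 0.4 to 0.875 m from the base axis. Payload 6.5 kg.
Tool frame: the origin (TCP) lies at the very end of the fingers, on their centre line; the grasp point (between the pads) lies 19 mm behind it; x points along the fingers, y is the direction in which the jaws open and shut, and the axes are right-handed (so a half turn about x gives the same grasp; the last joint's range is limited). The gripper opens to 88 mm and grips with 3 to 60 N. Pads are 18 mm wide; open, the fingers measure 123 mm over their backs; the gripper's body (75 mm by 187 mm) begins 45 mm behind the grasp point.
Start: joints at [1.097, 0.536, -0.004, 1.538, 0.003, 1.067, -0.071], TCP at [0.258, -0.597, 0.239] pointing down, gripper open.
Joint ranges: [-2.7, 2.7], [-0.37, 2.16], [-1.27, 1.26], [0.24, 2.4], [-1.31, 4.45], [0.19, 1.91], [-2.76, 2.76]. Speed limits (rad/s): [2.39, 2.39, 3.14, 3.14, 3.14, 3.14, 3.14].

INTERFACE

Orientations are given as [roll, pitch, yaw] about the fixed x, y, z axes, in that order (R = Rz(yaw) Ry(pitch) Rx(roll)).
In Python, from plant import robot, imaging, ticket gives the robot as it stands.
- The arm moves only by the tool apply_moves, never from a script. Its argument "commands" is one flat list of numbers, 7 for each row, row after row: the shift along the tool's x, y, z as a fraction of full scale, then the turn, a rotation vector about the tool's x, y, z as a fraction of full scale, then the opening, from 0 (shut) to 1 (fully open). A call has 1 to 12 rows; each row shifts and turns the commanded pose from where the row before left it, along the tool's axes as they then stand; what a row does not reach is not made up. Full scale, the value 1, is 120 mm for a shift and 60 degrees for a turn. A row lasts 1/10 s, in which the tool goes at most 50 mm and 8.59 degrees, less where a joint would pass 70% of its speed; a pose out of reach is approached as far as the arm can. A call with a number of a shift or a turn outside -1 to 1 is refused whole. A call with a gripper value outside its range is refused whole. The fingers move at their own pace and stop on an object; the grip force is fixed at half the most. Time passes only in rows, so rows that do not move let the fingers close. It gives the time, the measured TCP pose, the force and the opening at its end, in the units of the state.
- robot.observe(): the state, without advancing time (a new reading comes with each control period).
- imaging.read_camera(name): name is "scene" or "top" or "wrist"; returns a dict with "color" (480x640x3 uint8, red, green, blue), "fx", "fy", "cx", "cy" (pixels), "pose" (4x4, takes a point from camera to world coordinates). Camera axes: x right, y down, z forward; pixel columns grow to the right and rows downward; lengths in m; the calibration is good to about 2 mm. A picture is of the moment at which its call begins. There is no depth.
- ticket.sign_off(): hands the job in, once; it reports no verdict.
The state is a dict: "time": time; "joints": joint angles; "dq": joint speeds; "effort": joint torques, N m; "tool_pos": TCP position; "ee_rot": TCP orientation; "force": force on the tool from outside, world axes, zero at the start; "torque": the same for the moment, N m; "finger_gap": finger opening in m.
Only numpy, scipy, OpenCV 4.12 (cv2) and the standard library are available. Lean on these libraries where they do the work, as an engineer would, in place of code of your own. Each camera call takes 0.05 s, during which the arm holds its last target.

## Working session

There is one attempt and no reset: what is moved stays moved. The work goes in short steps, Python scripts to look and compute and a tool call to move; the robot and the scene stay as the last step left them, time stands still between calls to the robot, and variables do not carry over. Pictures are saved under pics/ and viewed, and the job is handed in when it is done.

Besides the shell and the picture viewer there is one more tool, called after ">>>" as name(argument=value, ...) on one line, values as JSON. apply_moves: Moves the arm, as the interface text tells. Its arguments: {"type":"object","properties":{"commands":{"type":"array","items":{"type":"number"}}},"required":["commands"]}

```bash
ls; mkdir -p pics
python3 - <<'E'
from plant import robot, imaging
import cv2
print(robot.observe())
for n in ["scene","top","wrist"]:
    d=imaging.read_camera(n); cv2.imwrite(f"pics/{n}0.png",d["color"][:,:,::-1]); print(n,d["fx"],d["fy"],d["cx"],d["cy"],d["pose"].round(4).tolist())
E
```

```text
pics
{'time': 0.0, 'joints': array([ 1.09679926,  0.53716103, -0.00440988,  1.53881232,  0.00262504,
        1.06730462, -0.07122412]), 'dq': array([-0.00016483, -0.00070568,  0.00074479,  0.00079766, -0.00019008,
       -0.00024259,  0.00028802]), 'effort': array([-8.18645476e-04, -5.70971239e+01,  9.89600681e-01, -2.51600754e+01,
       -5.64768270e-02,  1.77538383e-02,  1.57872792e-04]), 'tool_pos': array([ 0.25751238, -0.59617466,  0.2378664 ]), 'ee_rot': array([-1.47539158,  1.56911621,  2.07403322]), 'force': array([-0.72983158, -0.56845327,  1.59472693]), 'torque': array([ 0.02361105,  0.03940514, -0.02629788]), 'finger_gap': 0.08796172662241485}
scene 489.86736961774795 489.86736961774795 316.98097828727526 241.18193446501542 [[-0.5616, 0.5936, -0.5763, 1.0531], [0.8272, 0.4194, -0.3741, 0.3998], [0.0197, -0.6868, -0.7266, 0.8357], [0.0, 0.0, 0.0, 1.0]]
top 492.5839816777141 492.5839816777141 325.2155691169119 243.64987207522495 [[-0.0134, -0.9926, 0.1205, 0.2918], [-0.9999, 0.0138, 0.0024, -0.0081], [-0.0041, -0.1204, -0.9927, 1.349], [0.0, 0.0, 0.0, 1.0]]
wrist 414.3622861471393 414.3622861471393 319.52096591365984 235.92895845456835 [[0.3969, -0.8797, -0.262, 0.3261], [-0.9178, -0.3813, -0.1105, -0.5676], [-0.0027, 0.2843, -0.9587, 0.3832], [0.0, 0.0, 0.0, 1.0]]
```

View pics/scene0.png

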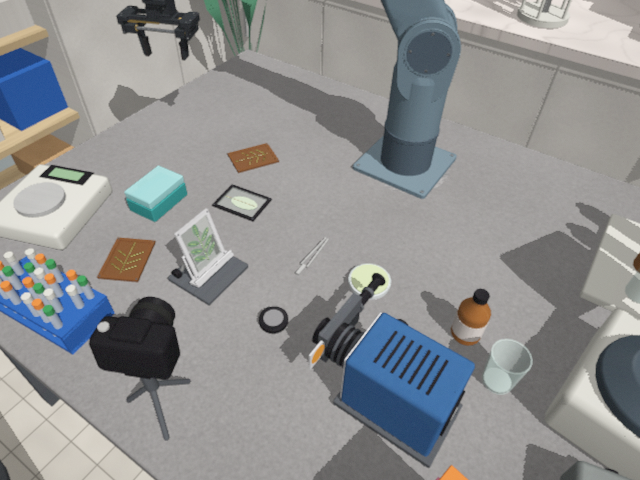

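View pics/top0.png

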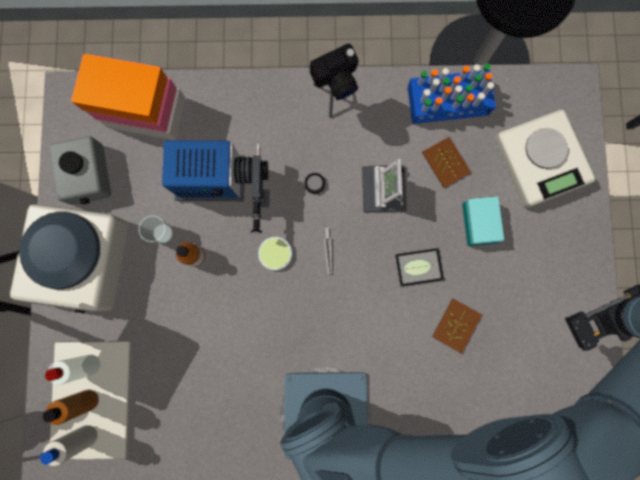

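View pics/wrist0.png

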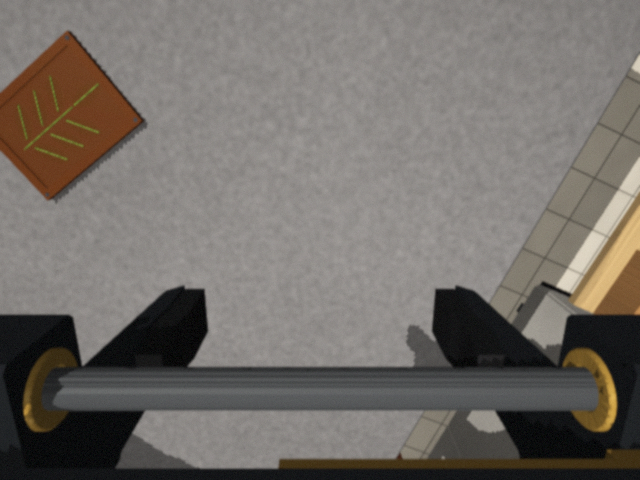

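Run:
```python
import cv2
s=cv2.imread("pics/scene0.png");t=cv2.imread("pics/top0.png")
cv2.imwrite("pics/c1.png",cv2.resize(s[200:310,155:265],None,fx=5.4,fy=5.4,interpolation=cv2.INTER_CUBIC))
cv2.imwrite("pics/c2.png",cv2.resize(t[150:225,350:420],None,fx=8,fy=8,interpolation=cv2.INTER_CUBIC))
cv2.imwrite("pics/c3.png",cv2.resize(s[260:380,300:410],None,fx=5,fy=5,interpolation=cv2.INTER_CUBIC))
cv2.imwrite("pics/c4.png",cv2.resize(t[135:245,220:310],None,fx=5.4,fy=5.4,interpolation=cv2.INTER_CUBIC))
```

```text
(no output)
```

View pics/c1.png

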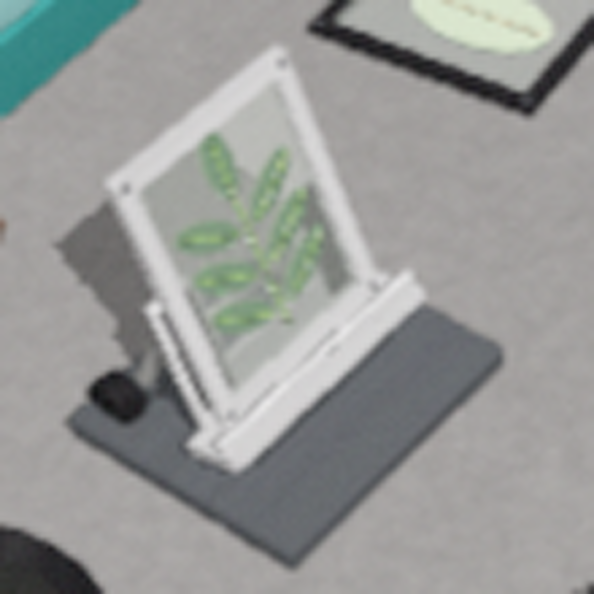

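View pics/c2.png

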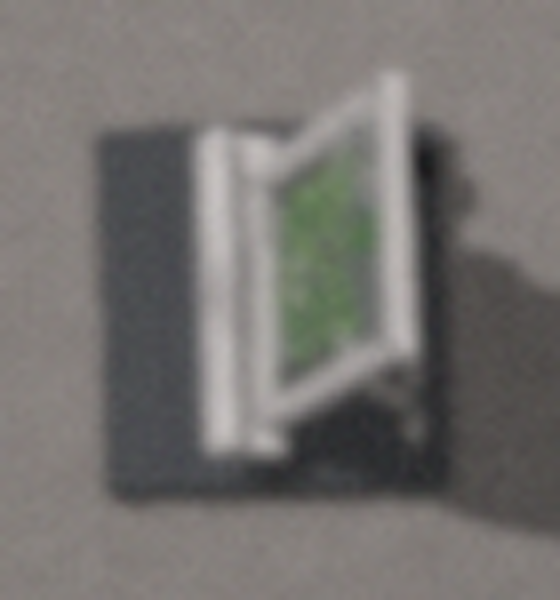

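View pics/c3.png

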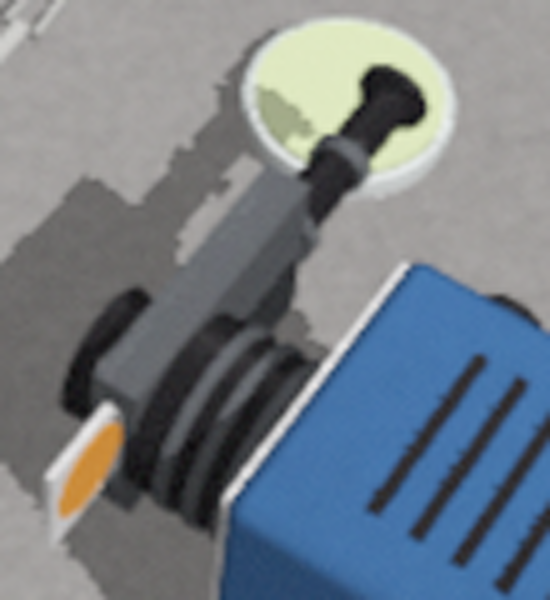

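View pics/c4.png

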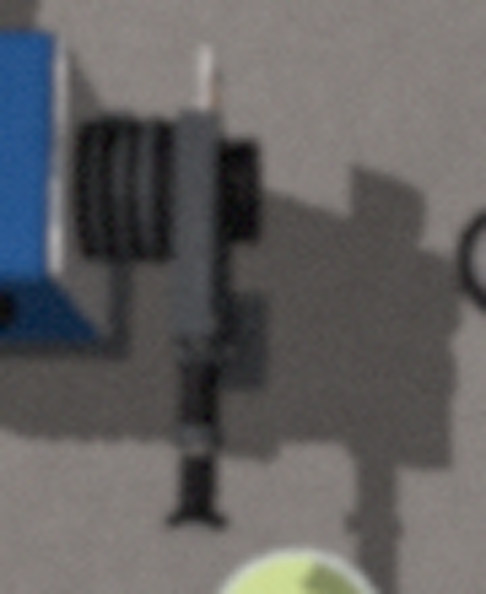

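Crop c1/c2: the aluminium-framed dark-leaf mount stands on the easel (scene ~(205,250), top ~(385,188)). It matches the description. The look-alikes are the brown boards at scene (253,157) and (127,258) and the black-framed spare at (242,202), which I leave alone. Knob at scene ~(378,280), top ~(256,230).

```bash
cat > h.py <<'E'
import numpy as np, json
from scipy.spatial.transform import Rotation as R
CAM={
"scene":(489.867,316.981,241.182,np.array([[-0.5616,0.5936,-0.5763,1.0531],[0.8272,0.4194,-0.3741,0.3998],[0.0197,-0.6868,-0.7266,0.8357]])),
"top":(492.584,325.2156,243.65,np.array([[-0.0134,-0.9926,0.1205,0.2918],[-0.9999,0.0138,0.0024,-0.0081],[-0.0041,-0.1204,-0.9927,1.349]]))}
def ray(c,u,v):
    f,cx,cy,P=CAM[c] if isinstance(c,str) else c
    d=P[:,:3]@np.array([(u-cx)/f,(v-cy)/f,1]); return P[:,3],d/np.linalg.norm(d)
def plane(c,u,v,z):
    o,d=ray(c,u,v); return o+d*(z-o[2])/d[2]
def tri(*obs):
    A=np.zeros((3,3));b=np.zeros(3);L=[]
    for c,u,v in obs:
        o,d=ray(c,u,v);M=np.eye(3)-np.outer(d,d);A+=M;b+=M@o;L.append((M,o))
    p=np.linalg.solve(A,b); return p,[float(np.linalg.norm(M@(p-o))*1000) for M,o in L]
def proj(c,p):
    f,cx,cy,P=CAM[c] if isinstance(c,str) else c
    q=P[:,:3].T@(np.asarray(p)-P[:,3]); return cx+f*q[0]/q[2],cy+f*q[1]/q[2]
E
python3 - <<'E'
from h import *
np.set_printoptions(precision=4,suppress=True)
T=lambda u,v:("top",350+u/8,150+v/8); S=lambda u,v:("scene",155+u/5.4,200+v/5.4)
print("base")
for u,v in [(98,132),(440,130),(110,497),(448,490)]: print(plane(*T(u,v),0.012))
for u,v in [(70,425),(292,565),(500,352)]: print(plane(*S(u,v),0.012))
print("mount top", tri(T(408,72),S(280,48)), tri(T(415,358),S(110,187)))
print("mount bot", tri(T(262,170),S(395,285)), tri(T(265,432),S(228,432)))
T=lambda u,v:("top",220+u/5.4,135+v/5.4); S=lambda u,v:("scene",300+u/5,260+v/5)
print("flange",tri(T(197,518),S(400,100)),"rim",tri(T(195,437),S(345,155)))
print("hous",[plane(*T(u,v),0.132) for u,v in [(178,110),(217,110),(174,335),(213,335)]])
E
```

```text
base
[ 0.6692 -0.111   0.012 ]
[ 0.6682 -0.23    0.012 ]
[ 0.5401 -0.1122  0.012 ]
[ 0.5409 -0.2286  0.012 ]
[ 0.6755 -0.2229  0.012 ]
[ 0.6756 -0.1045  0.012 ]
[ 0.5483 -0.1083  0.012 ]
mount top (array([ 0.6141, -0.1663,  0.2075]), [26.795075630576957, 26.795075630576818]) (array([ 0.5931, -0.2303,  0.0697]), [26.84942186585245, 26.849421865852563])
mount bot (array([ 0.6128, -0.1323,  0.1043]), [28.77483292811495, 28.774832928114947]) (array([ 0.5936, -0.1949, -0.0588]), [26.025157938347395, 26.02515793834743])
flange (array([0.4791, 0.1738, 0.0915]), [2.110779967910177, 2.1107799679101773]) rim (array([0.5181, 0.1727, 0.0969]), [0.5690181876369834, 0.5690181876369877])
hous [array([0.6684, 0.1757, 0.132 ]), array([0.6682, 0.1573, 0.132 ]), array([0.5604, 0.1771, 0.132 ]), array([0.5601, 0.1589, 0.132 ])]
```

Run:
```python
from h import *
np.set_printoptions(precision=4,suppress=True)
T=lambda u,v:("top",350+u/8,150+v/8); S=lambda u,v:("scene",155+u/5.4,200+v/5.4)
for u,v in [(70,425),(292,565),(500,352)]: print(plane(*S(u,v),0.00))
print("mount top", tri(T(408,72),S(110,187)), tri(T(415,358),S(280,48)))
print("mount bot", tri(T(262,170),S(228,432)), tri(T(265,432),S(395,285)))
print("lip", tri(T(200,132),S(192,440)), tri(T(240,450),S(425,290)))
```

```text
[ 0.67  -0.232  0.   ]
[ 0.6701 -0.1119  0.    ]
[ 0.5409 -0.1157  0.    ]
mount top (array([ 0.649 , -0.1971,  0.1412]), [2.529035892428088, 2.5290358924282073]) (array([ 0.558 , -0.1972,  0.1408]), [1.4621132716926346, 1.4621132716927516])
mount bot (array([ 0.6496, -0.1639,  0.0241]), [2.9160824260018363, 2.916082426002042]) (array([ 0.5564, -0.1609,  0.0276]), [4.185831863052943, 4.185831863052871])
lip (array([ 0.6649, -0.1492,  0.0432]), [7.565628659550999, 7.565628659551129]) (array([ 0.5503, -0.1516,  0.025 ]), [5.131932537711691, 5.131932537711657])
```

Run:
```python
from h import *
np.set_printoptions(precision=4,suppress=True)
M=R.from_euler('xyz',[-1.47539158,1.56911621,2.07403322]).as_matrix();print(M)
az=np.arctan2(-.2,.604)-np.arctan2(-.596,.2575)
y0=R.from_euler('z',az).as_matrix()@M[:,1]; print("q7~0 tool y at easel az:",y0,np.degrees(np.arctan2(y0[1],y0[0])),np.degrees(az))
```

```text
[[-0.0008  0.3966 -0.918 ]
 [ 0.0015 -0.918  -0.3966]
 [-1.     -0.0017  0.0002]]
q7~0 tool y at easel az: [ 0.9493 -0.3143 -0.0017] -18.320600637755856 48.31234629155647
```

```bash
cat >> h.py <<'E'
np.set_printoptions(precision=4,suppress=True)
O=np.array([0.604,-0.171,0.0]); UP=np.array([0,-np.sin(.26),np.cos(.26)]); NO=np.array([0,np.cos(.26),np.sin(.26)])
def slope(s,n=.003): return O+[0,0,.03]+s*UP+n*NO
def frame(x,y): return np.stack([x,y,np.cross(x,y)],1)
R1=frame(-UP,-NO); R2=frame(-UP,NO)
def cur():
    from plant import robot
    o=robot.observe(); return o,np.array(o["tool_pos"]),R.from_euler('xyz',o["ee_rot"]).as_matrix()
def plan(p,M,pt,Mt):
    rv=R.from_matrix(M.T@Mt).as_rotvec()/np.radians(60)
    return "turn first (fs):",rv,"then shift (fs):",Mt.T@(pt-p)/.12,"shift now-frame",M.T@(pt-p)/.12
E
python3 - <<'E'
from h import *
o,p,M=cur(); print(*plan(p,M,slope(.19),R1))
E
```

```text
turn first (fs): [ 0.3872  0.051  -0.2436] then shift (fs): [ 1.0032 -3.0042 -2.8869] shift now-frame [ 0.1991 -1.7568 -3.9038]
```

>>> apply_moves(commands=[0,0,0,0.097,0.013,-0.061,1,0,0,0,0.097,0.013,-0.061,1,0,0,0,0.097,0.013,-0.061,1,0,0,0,0.097,0.013,-0.061,1])

```text
time: 0.55
tool_pos: [0.2582, -0.5964, 0.2385]
ee_rot: [-1.574, 1.308, 1.564]
force: [-0.8, 0.3, 0.3]
finger_gap: 0.0882
```

>>> apply_moves(commands=[0.05,-0.25,-0.24,0,0,0,1,0.05,-0.25,-0.24,0,0,0,1,0.05,-0.25,-0.24,0,0,0,1,0.05,-0.25,-0.24,0,0,0,1,0.05,-0.25,-0.24,0,0,0,1,0.05,-0.25,-0.24,0,0,0,1,0.05,-0.25,-0.24,0,0,0,1,0.05,-0.25,-0.24,0,0,0,1,0.05,-0.25,-0.24,0,0,0,1,0.05,-0.25,-0.24,0,0,0,1,0.1,-0.25,-0.24,0,0,0,1,0,0,0,0,0,0,1])

```text
time: 1.75
tool_pos: [0.5788, -0.2515, 0.2538]
ee_rot: [-1.583, 1.306, 1.568]
force: [0.5, 0.4, 0.7]
finger_gap: 0.0884
```

Run:
```python
from h import *
from plant import imaging; import cv2
o,p,M=cur(); print(o["time"],p,o["joints"],*plan(p,M,slope(.19),R1))
d=imaging.read_camera("wrist"); cv2.imwrite("pics/w1.png",d["color"][:,:,::-1]); np.save("w1.npy",d["pose"])
d=imaging.read_camera("top"); cv2.imwrite("pics/t1.png",d["color"][:,:,::-1])
```

```text
1.75 [ 0.5788 -0.2515  0.2538] [ 0.5137  0.5697 -0.0797  1.4725 -0.2085  1.2227 -1.0339] turn first (fs): [ 0.0092 -0.0008  0.0044] then shift (fs): [ 0.3919 -0.1941 -0.21  ] shift now-frame [ 0.393  -0.1903 -0.2115]
```

View pics/w1.png

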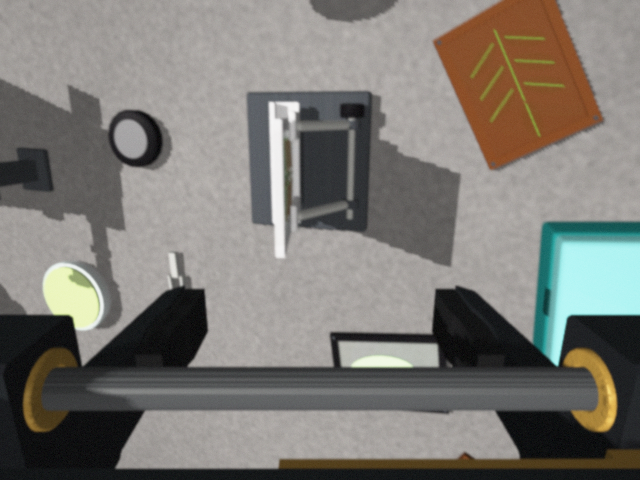

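Run:
```python
import cv2
s=cv2.imread("pics/w1.png")
cv2.imwrite("pics/c5.png",cv2.resize(s[80:270,230:390],None,fx=3.1,fy=3.1,interpolation=cv2.INTER_CUBIC))
```

```text
(no output)
```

View pics/c5.png

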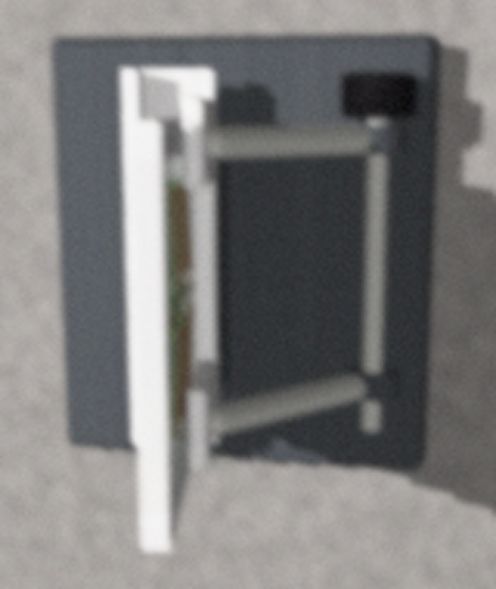

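Run:
```python
from h import *
P=np.load("w1.npy"); print(P)
C=(414.362,319.521,235.929,P[:3])
Z=lambda u,v:(230+u/3.1,80+v/3.1)
for u,v in [(138,551),(172,551),(130,70),(163,120),(146,120),(127,120)]: print(u,v,plane(C,*Z(u,v),.147))
print("base",[plane(C,*Z(u,v),.012) for u,v in [(54,38),(440,38),(68,443),(424,465)]])
for x in (-.045,.045):
  for n in (0,.006):
    q=slope(.12,n)+[x,0,0]; u,v=proj(C,q); print("pred",q,(u-230)*3.1,(v-80)*3.1)
```

```text
[[ 0.0099 -0.9588 -0.284   0.6532]
 [-0.9648 -0.0838  0.2492 -0.2893]
 [-0.2627  0.2715 -0.9259  0.3943]
 [ 0.      0.      0.      1.    ]]
138 551 [ 0.5592 -0.1914  0.147 ]
172 551 [ 0.56   -0.1993  0.147 ]
130 70 [ 0.6591 -0.192   0.147 ]
163 120 [ 0.6497 -0.1987  0.147 ]
146 120 [ 0.6497 -0.1951  0.147 ]
127 120 [ 0.6496 -0.1911  0.147 ]
base [array([ 0.6715, -0.1143,  0.012 ]), array([ 0.6712, -0.2326,  0.012 ]), array([ 0.5436, -0.1139,  0.012 ]), array([ 0.546 , -0.2334,  0.012 ])]
pred [ 0.559  -0.2018  0.146 ] 184.76995900890432 555.0374253237278
pred [ 0.559  -0.1961  0.1475] 157.10401022199602 554.723945052209
pred [ 0.649  -0.2018  0.146 ] 179.92968540545928 124.04583613884292
pred [ 0.649  -0.1961  0.1475] 149.46830831506247 123.72930425983157
```

```bash
sed -i 's/O=np.array(\[0.604,-0.171/O=np.array([0.6045,-0.169/' h.py
python3 - <<'E'
from h import *
o,p,M=cur(); print(o["time"],p,*plan(p,M,slope(.19),R1))
E
```

```text
1.85 [ 0.5751 -0.2583  0.2537] turn first (fs): [ 0.0017 -0.0002 -0.0001] then shift (fs): [ 0.4096 -0.2651 -0.2446] shift now-frame [ 0.4097 -0.2647 -0.245 ]
```

>>> apply_moves(commands=[0.14,-0.088,-0.082,0,0,0,1,0.14,-0.088,-0.082,0,0,0,1,0.13,-0.089,-0.081,0,0,0,1,0,0,0,0,0,0,1,0,0,0,0,0,0,1])

```text
time: 2.35
tool_pos: [0.6043, -0.2156, 0.2142]
ee_rot: [-1.572, 1.311, 1.57]
force: [-0.0, -0.6, 0.1]
finger_gap: 0.0878
```

Run:
```python
from h import *
from plant import imaging; import cv2
o,p,M=cur(); print(o["time"],p,o["joints"],*plan(p,M,slope(.082),R1))
d=imaging.read_camera("wrist"); cv2.imwrite("pics/w2.png",d["color"][:,:,::-1]); np.save("w2.npy",d["pose"])
print(np.linalg.inv(np.vstack([np.c_[M,p],[0,0,0,1]]))@d["pose"])
d=imaging.read_camera("scene"); cv2.imwrite("pics/s2.png",d["color"][:,:,::-1])
```

```text
2.35 [ 0.6043 -0.2156  0.2142] [ 0.4518  0.6162 -0.0874  1.493  -0.2102  1.1397 -1.0944] turn first (fs): [ 0.0003 -0.0003 -0.0002] then shift (fs): [ 0.9    -0.0059 -0.0015] shift now-frame [ 0.9    -0.0061 -0.0013]
[[ 0.0012 -0.2848  0.9586 -0.1454]
 [ 1.      0.0006 -0.0011  0.0005]
 [-0.0002  0.9586  0.2848 -0.0745]
 [ 0.      0.      0.      1.    ]]
```

View pics/w2.png

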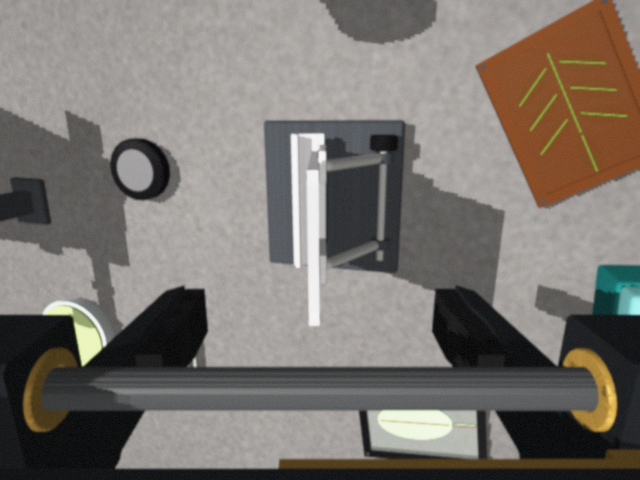

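View pics/s2.png

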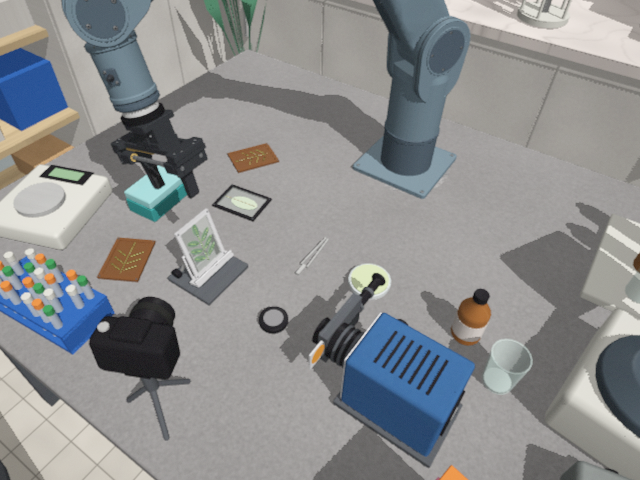

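>>> apply_moves(commands=[0.15,-0.02,0,0,0,0,1,0.15,0,0,0,0,0,1,0.15,0,0,0,0,0,1,0.15,0,0,0,0,0,1,0.15,0,0,0,0,0,1,0.15,0,0,0,0,0,1,0,0,0,0,0,0,1,0,0,0,0,0,0,1])

```text
time: 3.25
tool_pos: [0.6047, -0.1873, 0.1118]
ee_rot: [-1.578, 1.312, 1.561]
force: [-0.3, -0.7, 0.2]
finger_gap: 0.0876
```

Run:
```python
from h import *
from plant import imaging; import cv2
o,p,M=cur(); print(o["time"],p,*plan(p,M,slope(.082),R1),o["force"])
d=imaging.read_camera("wrist"); cv2.imwrite("pics/w3.png",d["color"][:,:,::-1])
d=imaging.read_camera("scene"); cv2.imwrite("pics/s3.png",cv2.resize(d["color"][130:330,100:320,::-1],None,fx=2.7,fy=2.7))
```

```text
3.25 [ 0.6047 -0.1873  0.1118] turn first (fs): [-0.0014 -0.0023 -0.0012] then shift (fs): [0.0148 0.0028 0.0016] shift now-frame [0.0148 0.0028 0.0016] [-0.3122 -0.7297  0.2108]
```

View pics/w3.png

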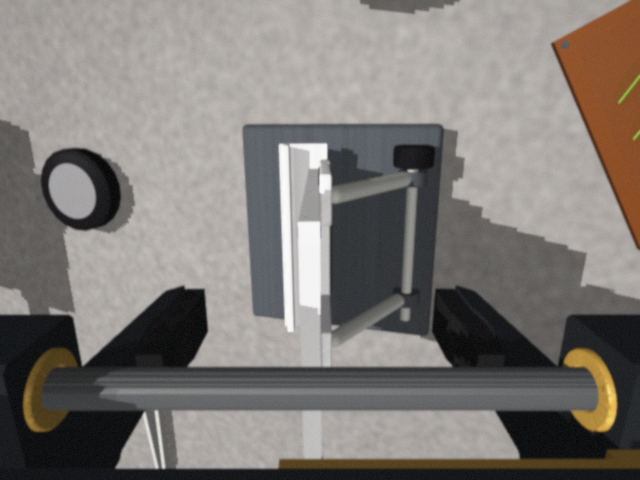

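View pics/s3.png

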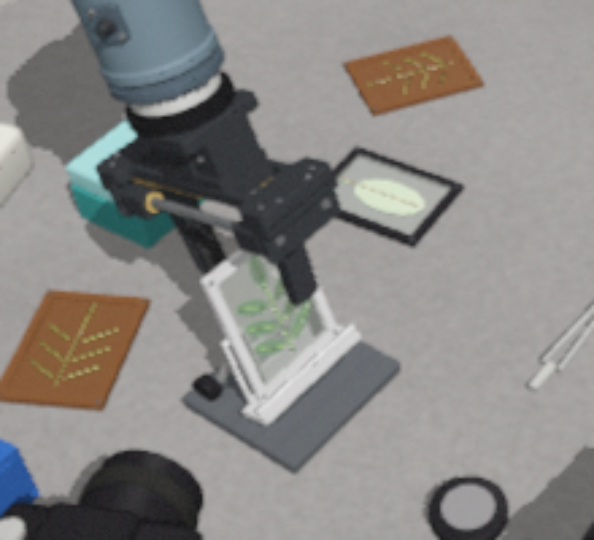

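>>> apply_moves(commands=[0,-0.018,0,0,0,0,1,0,0,0,0,0,0,0.4,0,0,0,0,0,0,0,0,0,0,0,0,0,0,0,0,0,0,0,0,0,0,0,0,0,0,0,0,0,0,0,0,0,0,0,0,0,0,0,0,0,0])

```text
time: 4.15
tool_pos: [0.6046, -0.1841, 0.1116]
ee_rot: [-1.576, 1.311, 1.565]
force: [0.2, 1.1, 0.4]
finger_gap: 0.0341
```

Run:
```python
from h import *
from plant import imaging; import cv2
o,p,M=cur(); print(o["time"],p,*plan(p,M,slope(.082),R1),o["force"],o["finger_gap"])
```

```text
4.15 [ 0.6046 -0.1841  0.1116] turn first (fs): [-0.0005 -0.0015 -0.0005] then shift (fs): [0.0065 0.0281 0.0006] shift now-frame [0.0065 0.0281 0.0006] [0.1912 1.1223 0.3914] 0.0340817987902121
```

>>> apply_moves(commands=[0,0,0,0,0,0,0,0,0,0,0,0,0,0,0,0,0,0,0,0,0,0,0,0,0,0,0,0,0,0,0,0,0,0,0,0,0,0,0,0,0,0,0,0,0,0,0,0,0])

```text
time: 4.85
tool_pos: [0.6046, -0.1841, 0.1117]
ee_rot: [-1.576, 1.311, 1.565]
force: [0.9, -0.5, 0.6]
finger_gap: 0.0054
```

Run:
```python
from h import *
from plant import imaging; import cv2
o,p,M=cur(); print(o["time"],p,*plan(p,M,slope(.082),R1),o["force"],o["finger_gap"])
d=imaging.read_camera("scene"); cv2.imwrite("pics/s4.png",cv2.resize(d["color"][130:330,100:320,::-1],None,fx=2.7,fy=2.7))
d=imaging.read_camera("wrist"); cv2.imwrite("pics/w4.png",d["color"][:,:,::-1])
```

```text
4.85 [ 0.6046 -0.1841  0.1117] turn first (fs): [-0.0006 -0.0015 -0.0005] then shift (fs): [0.0067 0.0282 0.0005] shift now-frame [0.0067 0.0282 0.0005] [ 0.894  -0.4653  0.5981] 0.005369879708798749
```

View pics/w4.png

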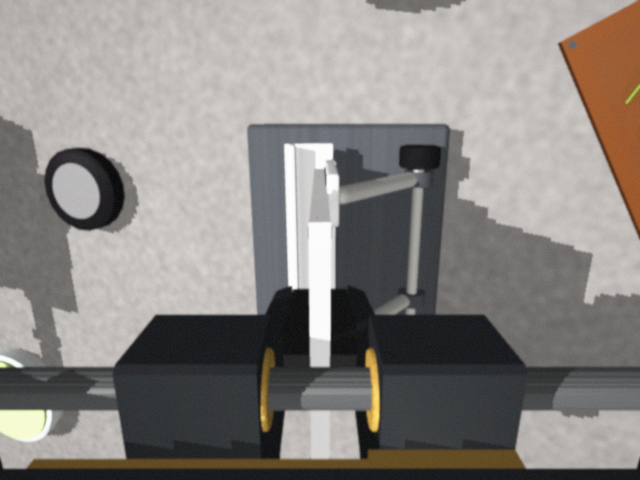

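View pics/s4.png

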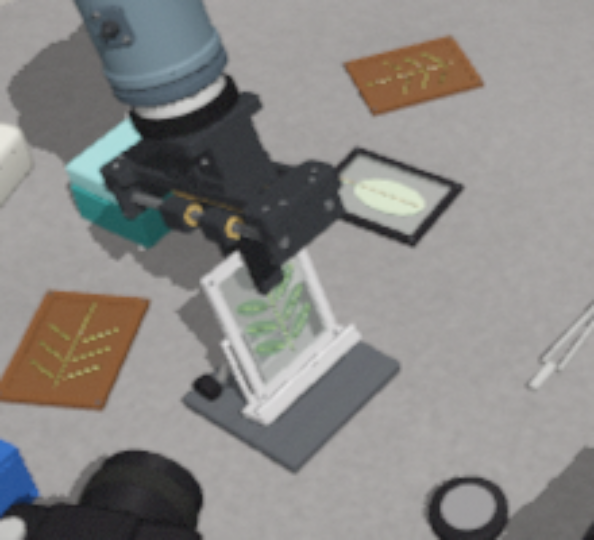

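>>> apply_moves(commands=[-0.04,0,0,0,0,0,0,-0.08,0,0,0,0,0,0,-0.12,0,0,0,0,0,0,-0.16,0,0,0,0,0,0,-0.16,0,0,0,0,0,0,-0.16,0,0,0,0,0,0,-0.16,0,0,0,0,0,0,-0.12,0,0,0,0,0,0,-0.08,0,0,0,0,0,0,0,0,0,0,0,0,0])

```text
time: 5.95
tool_pos: [0.605, -0.2182, 0.2385]
ee_rot: [-1.586, 1.313, 1.555]
force: [0.0, -0.4, -0.8]
finger_gap: 0.0057
```

>>> apply_moves(commands=[0,0,0,-0.05,0,0,0,0,0,0,-0.1,0,0,0,0,0,0,-0.13,0,0,0,0,0,0,-0.13,0,0,0,0,0,0,-0.13,0,0,0,0,0,0,-0.13,0,0,0,0,0,0,-0.13,0,0,0,0,0,0,-0.13,0,0,0,0,0,0,-0.13,0,0,0,0,0,0,-0.13,0,0,0,0,0,0,-0.13,0,0,0,0,0,0,-0.13,0,0,0])

```text
time: 7.15
tool_pos: [0.6038, -0.2169, 0.2359]
ee_rot: [-3.094, 1.311, 1.571]
force: [-0.3, 0.5, -1.0]
finger_gap: 0.0056
```

>>> apply_moves(commands=[0,0,0,-0.13,0,0,0,0,0,0,-0.13,0,0,0,0,0,0,-0.13,0,0,0,0,0,0,-0.13,0,0,0,0,0,0,-0.13,0,0,0,0,0,0,-0.13,0,0,0,0,0,0,-0.13,0,0,0,0,0,0,-0.13,0,0,0,0,0,0,-0.13,0,0,0,0,0,0,-0.13,0,0,0,0,0,0,-0.1,0,0,0,0,0,0,-0.05,0,0,0])

```text
time: 8.35
tool_pos: [0.6038, -0.217, 0.2358]
ee_rot: [1.672, 1.31, 1.571]
force: [-0.1, -0.3, -1.0]
finger_gap: 0.0059
```

Run:
```python
from h import *
from plant import imaging; import cv2
o,p,M=cur(); G=np.array([.6046,-.1841,.1117]); print(o["time"],p,o["joints"],*plan(p,M,G,R2),o["force"],o["finger_gap"])
```

```text
8.35 [ 0.6038 -0.217   0.2358] [ 0.8851  0.7255 -0.7929  1.4429  0.2545  1.2148  1.5919] turn first (fs): [-0.0971 -0.     -0.0005] then shift (fs): [ 1.0703 -0.0006  0.0067] shift now-frame [ 1.0703 -0.0005  0.0067] [-0.0833 -0.2662 -1.0475] 0.005854044879485937
```

>>> apply_moves(commands=[0,0,0,-0.06,0,0,0,0,0,0,-0.038,0,0,0,0,0,0,0,0,0,0,0,0,0,0,0,0,0])

```text
time: 8.75
tool_pos: [0.604, -0.2172, 0.2363]
ee_rot: [1.572, 1.311, 1.568]
force: [0.5, -0.9, -0.1]
finger_gap: 0.0059
```

Run:
```python
from h import *
from plant import imaging; import cv2
o,p,M=cur(); G=np.array([.6046,-.1841,.1117]); print(o["time"],p,o["joints"],*plan(p,M,G,R2),o["force"],o["finger_gap"])
d=imaging.read_camera("scene"); cv2.imwrite("pics/s5.png",cv2.resize(d["color"][100:330,80:320,::-1],None,fx=2.4,fy=2.4))
d=imaging.read_camera("wrist"); cv2.imwrite("pics/w5.png",d["color"][:,:,::-1])
```

```text
8.75 [ 0.604  -0.2172  0.2363] [ 0.8971  0.733  -0.8161  1.4416  0.272   1.2191  1.677 ] turn first (fs): [-0.0037  0.0007 -0.    ] then shift (fs): [ 1.0744 -0.0006  0.0047] shift now-frame [ 1.0744 -0.0007  0.0039] [ 0.5021 -0.9098 -0.0799] 0.0059042240836493076
```

View pics/w5.png

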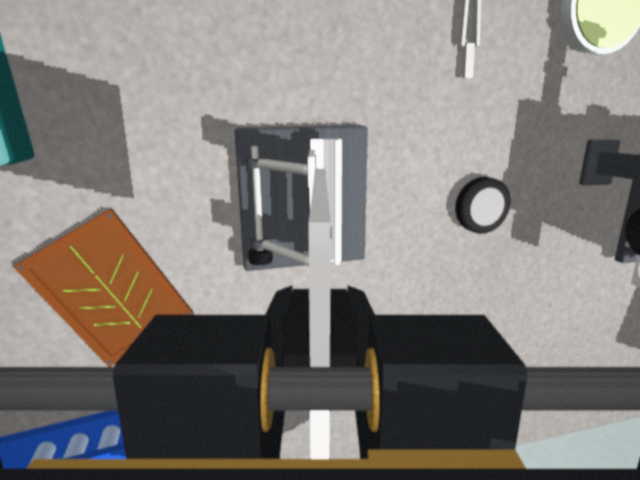

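View pics/s5.png

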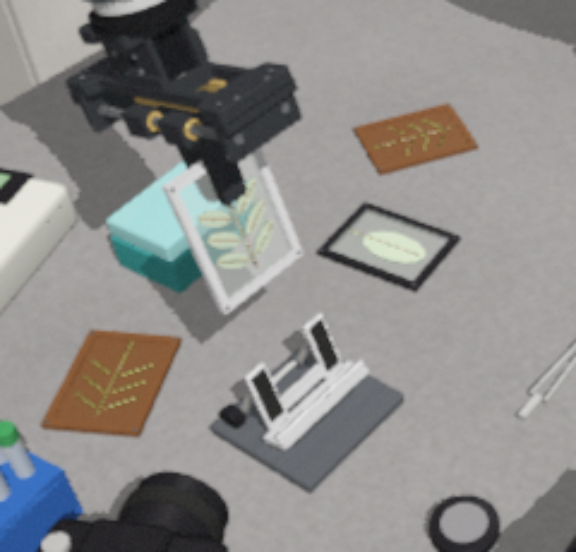

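>>> apply_moves(commands=[0.06,0.02,0.004,-0.003,0,0,0,0.12,0,0,0,0,0,0,0.16,0,0,0,0,0,0,0.16,0,0,0,0,0,0,0.16,0,0,0,0,0,0,0.12,0,0,0,0,0,0,0.08,0,0,0,0,0,0,0.06,0,0,0,0,0,0,0.06,0,0,0,0,0,0,0,0,0,0,0,0,0,0,0,0,0,0,0,0])

```text
time: 9.95
tool_pos: [0.6053, -0.1851, 0.1242]
ee_rot: [1.562, 1.312, 1.562]
force: [0.2, 0.7, -0.8]
finger_gap: 0.0059
```

Run:
```python
from h import *
from plant import imaging; import cv2
o,p,M=cur(); G=np.array([.6046,-.1841,.1117]); print(o["time"],p,o["joints"],*plan(p,M,G,R2),o["force"],o["finger_gap"])
d=imaging.read_camera("scene"); cv2.imwrite("pics/s6.png",cv2.resize(d["color"][130:330,100:320,::-1],None,fx=2.7,fy=2.7))
d=imaging.read_camera("wrist"); cv2.imwrite("pics/w6.png",d["color"][:,:,::-1])
```

```text
9.95 [ 0.6053 -0.1851  0.1242] [ 0.8387  0.8367 -0.7652  1.5566  0.3435  1.0066  1.6211] turn first (fs): [0.0004 0.0021 0.0008] then shift (fs): [ 0.1029 -0.0189 -0.0059] shift now-frame [ 0.1029 -0.0189 -0.0062] [ 0.1567  0.7187 -0.8018] 0.005916399587173373
```

View pics/w6.png

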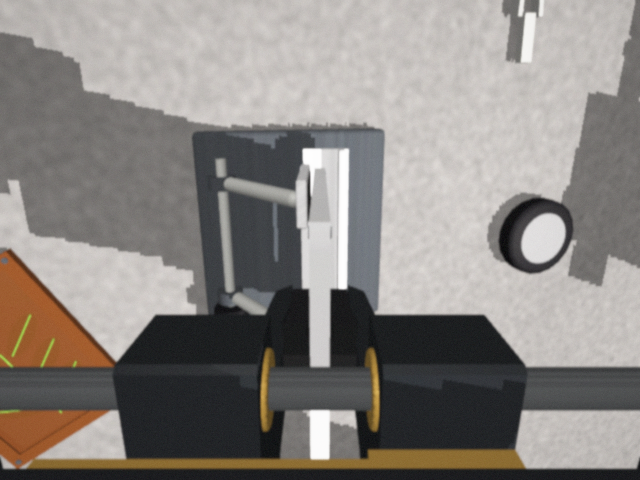

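View pics/s6.png

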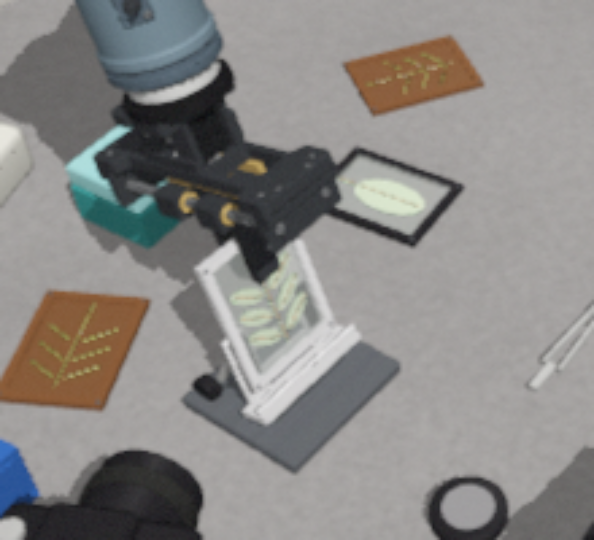

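>>> apply_moves(commands=[0.04,0,-0.005,0,0,0,0,0.03,0,0,0,0,0,0,0.025,0,0,0,0,0,0,0,0,0,0,0,0,0,0,0,0,0,0,0,0,0,0,0,0,0,0,0])

```text
time: 10.65
tool_pos: [0.6044, -0.182, 0.1128]
ee_rot: [1.565, 1.311, 1.565]
force: [-0.8, -0.3, -1.2]
finger_gap: 0.0057
```

Run:
```python
from h import *
from plant import imaging; import cv2
o,p,M=cur(); G=np.array([.6046,-.1841,.1117]); print(o["time"],p,o["joints"],*plan(p,M,G,R2),o["force"],o["finger_gap"])
d=imaging.read_camera("wrist"); cv2.imwrite("pics/w7.png",d["color"][:,:,::-1])
```

```text
10.65 [ 0.6044 -0.182   0.1128] [ 0.8326  0.8483 -0.7587  1.5667  0.3512  0.9862  1.6153] turn first (fs): [0.0004 0.0014 0.0006] then shift (fs): [ 0.0045 -0.0196  0.002 ] shift now-frame [ 0.0045 -0.0196  0.002 ] [-0.8184 -0.3372 -1.2269] 0.00573665664401881
```

View pics/w7.png

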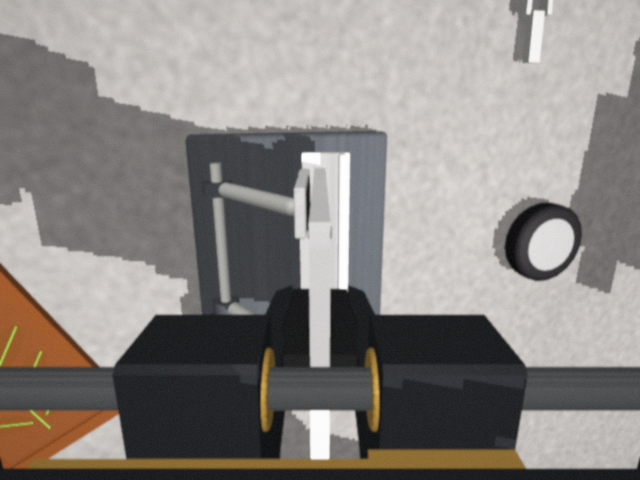

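>>> apply_moves(commands=[0,0,0,0,0,0,0.1,0,0,0,0,0,0,0.15,0,0,0,0,0,0,0.2,0,0,0,0,0,0,0.3,0,0,0,0,0,0,0.45,0,0,0,0,0,0,0.6,0,0,0,0,0,0,0.7,0,0,0,0,0,0,0.8,0,0,0,0,0,0,0.8,0,0,0,0,0,0,0.8])

```text
time: 11.7
tool_pos: [0.6044, -0.182, 0.1129]
ee_rot: [1.564, 1.311, 1.564]
force: [-0.4, 0.0, 0.4]
finger_gap: 0.0702
```

Run:
```python
from h import *
from plant import imaging; import cv2
o,p,M=cur(); print(o["time"],o["force"],o["finger_gap"])
d=imaging.read_camera("wrist"); cv2.imwrite("pics/w8.png",d["color"][:,:,::-1]); np.save("w8.npy",d["pose"])
d=imaging.read_camera("scene"); cv2.imwrite("pics/s8.png",cv2.resize(d["color"][130:330,100:320,::-1],None,fx=2.7,fy=2.7))
```

```text
11.7 [-0.3935  0.0179  0.4057] 0.07015111281836714
```

View pics/w8.png

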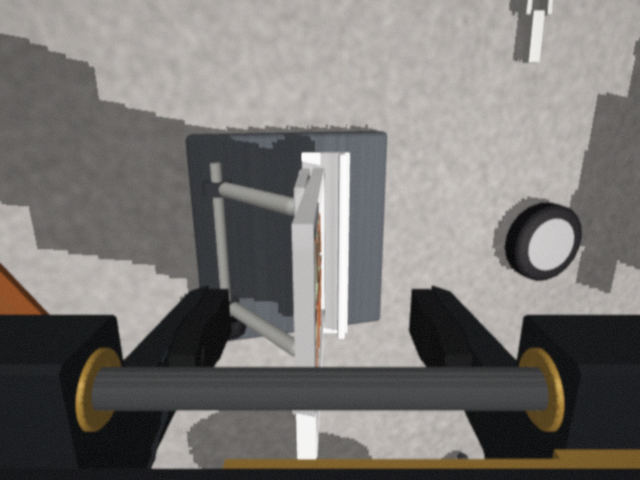

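View pics/s8.png

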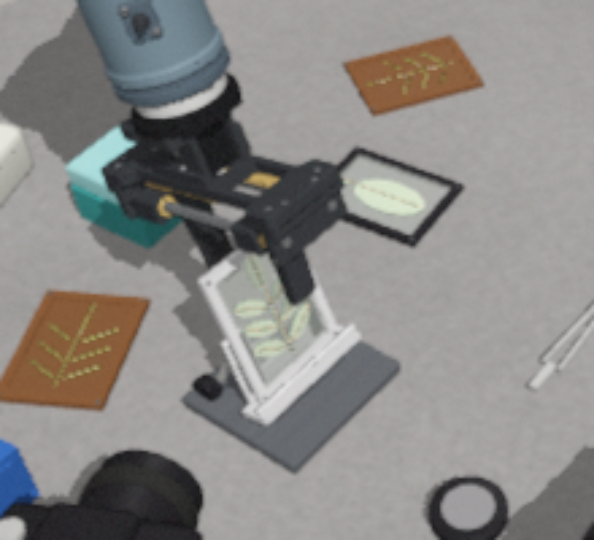

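>>> apply_moves(commands=[-0.05,0,0,0,0,0,0.8,-0.1,0,0,0,0,0,0.8,-0.15,0,0,0,0,0,0.8,-0.2,0,0,0,0,0,0.8,-0.2,0,0,0,0,0,0.8,-0.2,0,0,0,0,0,0.8,-0.1,0,0,0,0,0,0.8,0,0,0,0,0,0,0.8,0,0,0,0,0,0,0.8])

```text
time: 12.7
tool_pos: [0.6039, -0.2126, 0.2283]
ee_rot: [1.567, 1.311, 1.567]
force: [-1.0, -0.6, -0.5]
finger_gap: 0.0706
```

Run:
```python
from h import *
from plant import imaging; import cv2
o,p,M=cur(); print(o["time"],p,o["joints"],o["force"],o["finger_gap"])
d=imaging.read_camera("wrist"); cv2.imwrite("pics/w9.png",d["color"][:,:,::-1]); np.save("w9.npy",d["pose"])
d=imaging.read_camera("scene"); cv2.imwrite("pics/s9.png",cv2.resize(d["color"][200:310,155:265,::-1],None,fx=5.4,fy=5.4,interpolation=2))
```

```text
12.7 [ 0.6039 -0.2126  0.2283] [ 0.8931  0.7376 -0.8153  1.4557  0.277   1.2008  1.6734] [-0.9997 -0.5683 -0.4694] 0.07062034377681078
```

View pics/w9.png

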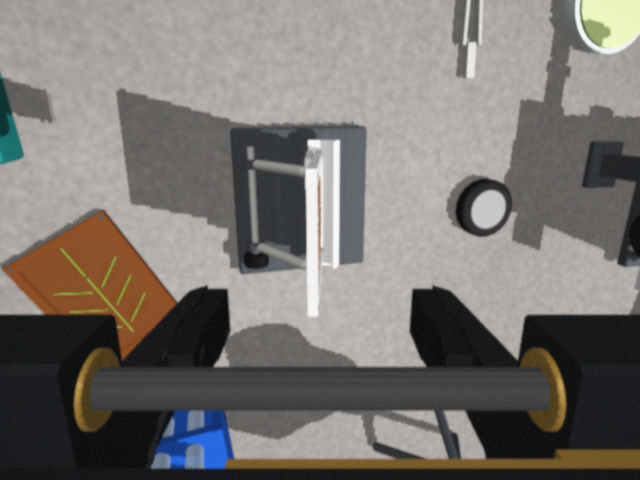

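View pics/s9.png

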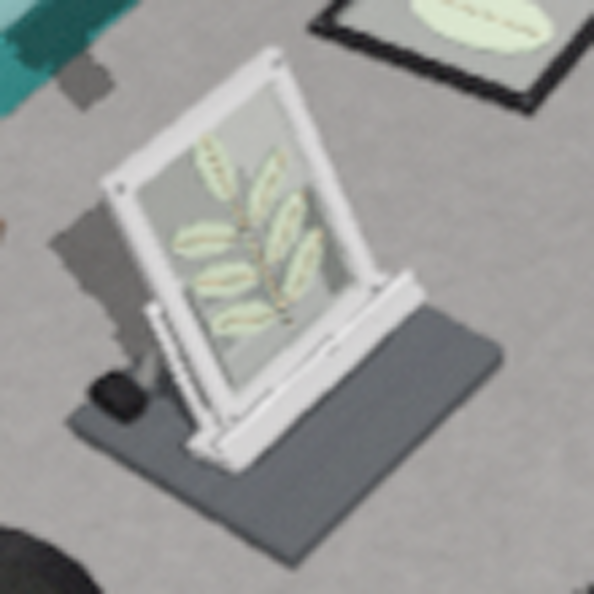

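```bash
cat >> h.py <<'E'
R3=frame(np.array([0,0,-1.]),np.array([0,1.,0]))
E
python3 - <<'E'
from h import *
o,p,M=cur(); print(*plan(p,M,np.array([.45,.172,.21]),R3))
E
```

```text
turn first (fs): [ 0.0007 -0.0003 -0.2485] then shift (fs): [ 0.1466  3.2021 -1.2796] shift now-frame [ 0.9659  3.0575 -1.2773]
```

>>> apply_moves(commands=[0,0,0,0,0,-0.124,0.8,0,0,0,0,0,-0.124,0.8,0.013,0.15,-0.06,0,0,0,0.8,0.013,0.3,-0.12,0,0,0,0.8,0.013,0.3,-0.12,0,0,0,0.8,0.013,0.3,-0.12,0,0,0,0.8,0.013,0.3,-0.12,0,0,0,0.8,0.013,0.3,-0.12,0,0,0,0.8,0.013,0.3,-0.12,0,0,0,0.8,0.013,0.3,-0.12,0,0,0,0.8,0.013,0.3,-0.12,0,0,0,0.8,0.013,0.3,-0.12,0,0,0,0.8])

```text
time: 14.0
tool_pos: [0.466, 0.1305, 0.2121]
ee_rot: [-1.023, 1.57, -1.023]
force: [1.0, 0.5, 0.7]
finger_gap: 0.0707
```

>>> apply_moves(commands=[0.013,0.25,-0.1,0,0,0,0.8,0.013,0.1,-0.04,0,0,0,0.8,0,0,0,0,0,0,0.8,0,0,0,0,0,0,0.8,0,0,0,0,0,0,0.8])

```text
time: 14.5
tool_pos: [0.451, 0.1699, 0.2094]
ee_rot: [-0.7, 1.569, -0.702]
force: [0.5, 0.5, 0.8]
finger_gap: 0.0704
```

Run:
```python
from h import *
from plant import imaging; import cv2
o,p,M=cur(); print(o["time"],p,o["joints"],*plan(p,M,np.array([.499,.172,.076]),R3))
d=imaging.read_camera("wrist"); cv2.imwrite("pics/w10.png",d["color"][:,:,::-1]); np.save("w10.npy",d["pose"]);print(d["pose"])
```

```text
14.5 [0.451  0.1699 0.2094] [ 0.2444  0.4193 -0.8587  1.9635  0.3954  0.9331  0.7564] turn first (fs): [-0.0017  0.0011  0.0009] then shift (fs): [1.1115 0.0174 0.3998] shift now-frame [1.112  0.0192 0.3986]
[[ 0.0015  0.9584  0.2853  0.3786]
 [ 1.     -0.0015 -0.0002  0.1699]
 [ 0.0003  0.2853 -0.9584  0.3546]
 [ 0.      0.      0.      1.    ]]
```

View pics/w10.png

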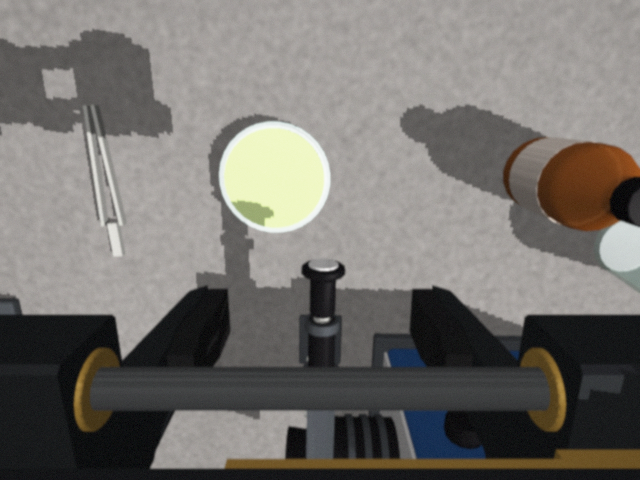

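Run:
```python
import cv2
s=cv2.imread("pics/w10.png")
cv2.imwrite("pics/c6.png",cv2.resize(s[250:370,270:380],None,fx=5,fy=5,interpolation=cv2.INTER_CUBIC))
```

```text
(no output)
```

View pics/c6.png

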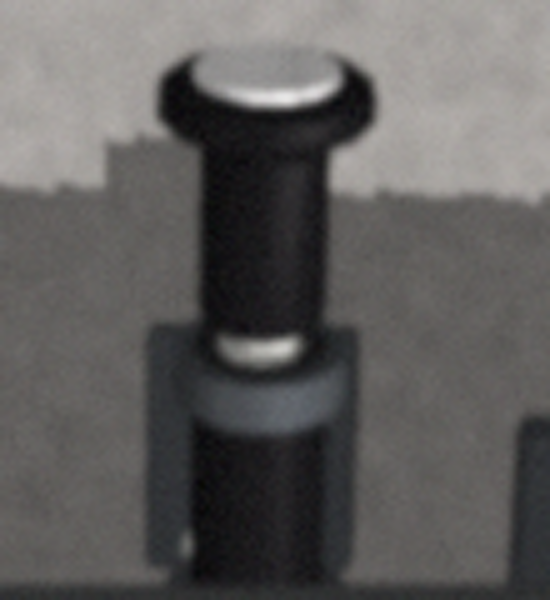

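Run:
```python
from h import *
P=np.load("w10.npy");C=(414.362,319.521,235.929,P[:3])
Z=lambda u,v:(270+u/5,250+v/5)
print("flange crest outer?",plane(C,*Z(265,110),.110),"waist in end",plane(C,*Z(262,337),.104),"rim",plane(C,*Z(268,368),.107))
for v in (180,300): print(v,[plane(C,*Z(u,v),.097)[1] for u in (202,328)])
print([plane(C,*Z(u,420),.095) for u in (190,348)])
```

```text
flange crest outer? [0.4752 0.172  0.11  ] waist in end [0.5102 0.1717 0.104 ] rim [0.5132 0.1724 0.107 ]
180 [np.float64(0.1636269656756487), np.float64(0.18058354501945068)]
300 [np.float64(0.1634884235816358), np.float64(0.18075378979589163)]
[array([0.5278, 0.1616, 0.095 ]), array([0.5279, 0.1838, 0.095 ])]
```

>>> apply_moves(commands=[0.1,0.009,0.18,0,0,0,0.8,0.15,0.009,0.178,0,0,0,0.8,0.2,0,0,0,0,0,0.8,0.2,0,0,0,0,0,0.8,0.2,0,0,0,0,0,0.8,0.15,0,0,0,0,0,0.8,0.11,0,0,0,0,0,0.8,0,0,0,0,0,0,0.8,0,0,0,0,0,0,0.8,0,0,0,0,0,0,0.8])

```text
time: 15.55
tool_pos: [0.4946, 0.1735, 0.0775]
ee_rot: [0.063, 1.568, 0.063]
force: [0.1, -0.0, 0.1]
finger_gap: 0.0708
```

Run:
```python
from h import *
from plant import imaging; import cv2
o,p,M=cur(); print(o["time"],p,o["joints"],*plan(p,M,np.array([.494,.172,.076]),R3),o["force"])
d=imaging.read_camera("scene"); cv2.imwrite("pics/s11.png",cv2.resize(d["color"][200:380,280:460,::-1],None,fx=3.2,fy=3.2))
```

```text
15.55 [0.4946 0.1735 0.0775] [ 0.0995  0.674  -0.6833  1.9478  0.6269  0.7392  0.6132] turn first (fs): [-0.0003  0.0031 -0.0002] then shift (fs): [ 0.0128 -0.0126 -0.005 ] shift now-frame [ 0.0128 -0.0126 -0.005 ] [ 0.1162 -0.0256  0.1343]
```

View pics/s11.png

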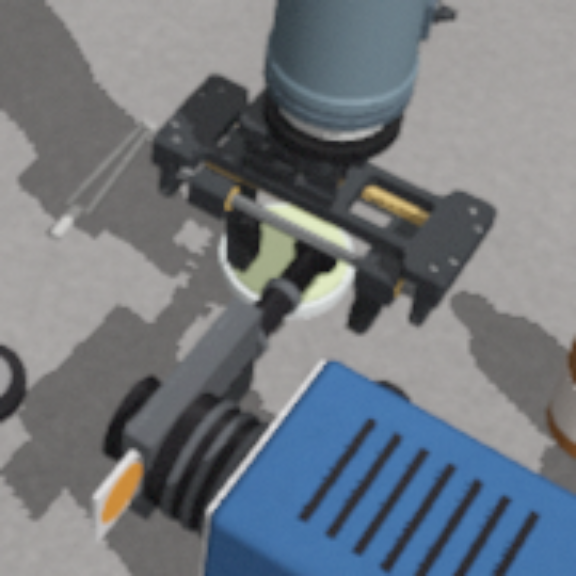

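Fingers straddle the knob waist in the crop (around (300,260)). I make a small correction and then close.

>>> apply_moves(commands=[0.013,-0.012,-0.005,0,0,0,0.8,0,0,0,0,0,0,0.5,0,0,0,0,0,0,0.3,0,0,0,0,0,0,0,0,0,0,0,0,0,0,0,0,0,0,0,0,0,0,0,0,0,0,0,0,0,0,0,0,0,0,0,0,0,0,0,0,0,0,0,0,0,0,0,0,0])

```text
time: 16.6
tool_pos: [0.4933, 0.1717, 0.0751]
ee_rot: [-0.344, 1.569, -0.344]
force: [-0.6, -0.4, 1.3]
finger_gap: 0.0165
```

Run:
```python
from h import *
from plant import imaging; import cv2
o,p,M=cur(); print(o["time"],p,*plan(p,M,np.array([.494,.172,.076]),R3),o["force"],o["finger_gap"])
d=imaging.read_camera("wrist"); cv2.imwrite("pics/w12.png",d["color"][:,:,::-1]);
```

```text
16.6 [0.4933 0.1717 0.0751] turn first (fs): [-0.0002  0.0015  0.0006] then shift (fs): [-0.0075  0.0022  0.0062] shift now-frame [-0.0075  0.0022  0.0062] [-0.6358 -0.3532  1.3477] 0.016466110728251174
```

View pics/w12.png

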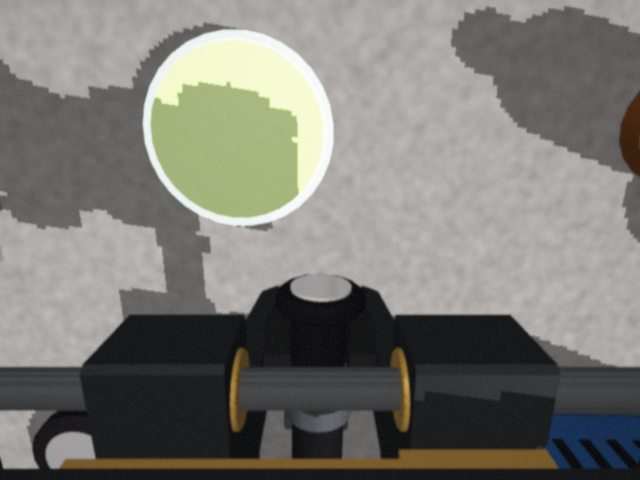

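>>> apply_moves(commands=[0,0,0,0,0,0,0,0,0,0,0,0,0,0])

```text
time: 16.85
tool_pos: [0.4933, 0.1717, 0.0751]
ee_rot: [-0.338, 1.569, -0.338]
force: [-1.8, -1.4, 3.3]
finger_gap: 0.0164
```

>>> apply_moves(commands=[0,0,-0.02,0,0,0,0,0,0,-0.04,0,0,0,0,0,0,-0.05,0,0,0,0,0,0,-0.05,0,0,0,0,0,0,-0.05,0,0,0,0,0,0,-0.05,0,0,0,0,0,0,-0.03,0,0,0,0,0,0,0,0,0,0,0,0,0,0,0,0,0,0,0])

```text
validation failed for argument at $.co...
```

Run:
```python
from h import *
from plant import imaging; import cv2
o,p,M=cur(); print(o["time"],p,o["force"],o["finger_gap"],o["joints"])
d=imaging.read_camera("wrist"); cv2.imwrite("pics/w13.png",d["color"][:,:,::-1]); np.save("w13.npy",d["pose"])
d=imaging.read_camera("scene"); cv2.imwrite("pics/s13.png",cv2.resize(d["color"][230:350,300:420,::-1],None,fx=4.8,fy=4.8,interpolation=2))
```

```text
16.85 [0.4933 0.1717 0.0751] [-1.8396 -1.4248  3.2849] 0.016353041454123505 [ 0.1     0.6762 -0.6805  1.9518  0.6298  0.7349  0.6123]
```

View pics/w13.png

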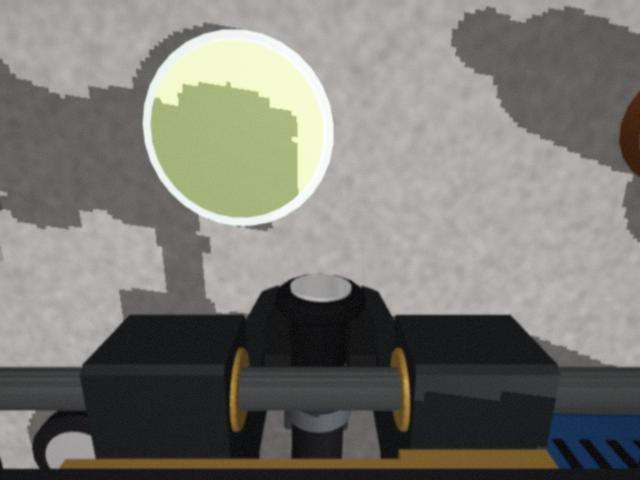

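View pics/s13.png

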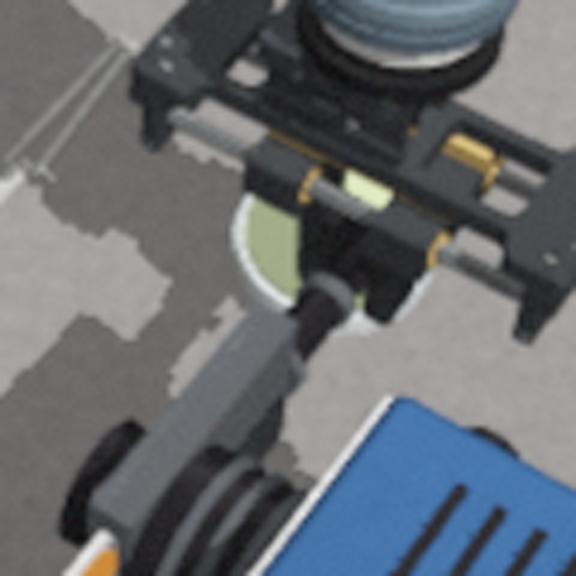

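>>> apply_moves(commands=[0,0,-0.02,0,0,0,0,0,0,-0.04,0,0,0,0,0,0,-0.05,0,0,0,0,0,0,-0.05,0,0,0,0,0,0,-0.05,0,0,0,0,0,0,-0.05,0,0,0,0,0,0,-0.04,0,0,0,0,0,0,0,0,0,0,0,0,0,0,0,0,0,0])

```text
time: 17.85
tool_pos: [0.4602, 0.1725, 0.0752]
ee_rot: [0.349, 1.564, 0.348]
force: [9.8, 0.6, -9.0]
finger_gap: 0.0165
```

Run:
```python
from h import *
from plant import imaging; import cv2
o,p,M=cur(); print(o["time"],p,o["force"],o["finger_gap"],o["joints"],*plan(p,M,p,R3))
d=imaging.read_camera("wrist"); cv2.imwrite("pics/w13.png",d["color"][:,:,::-1]); np.save("w13.npy",d["pose"])
d=imaging.read_camera("scene"); cv2.imwrite("pics/s13.png",cv2.resize(d["color"][230:350,300:420,::-1],None,fx=4.8,fy=4.8,interpolation=2))
```

```text
17.85 [0.4602 0.1725 0.0752] [ 9.8089  0.6073 -9.0129] 0.01649232537076248 [ 0.09    0.635  -0.6844  2.0333  0.6357  0.6856  0.5628] turn first (fs): [-0.0006  0.0063 -0.0023] then shift (fs): [0. 0. 0.] shift now-frame [0. 0. 0.]
```

View pics/w13.png

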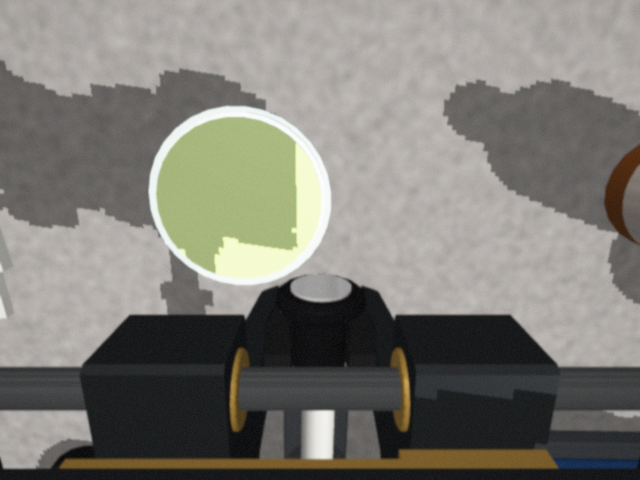

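View pics/s13.png

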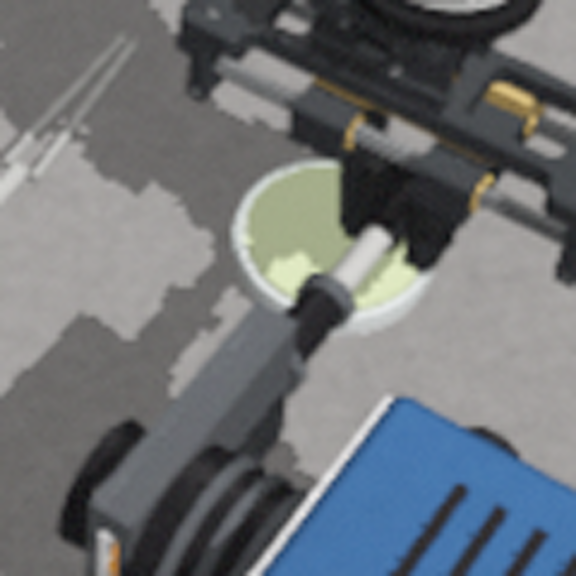

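>>> apply_moves(commands=[0,0,-0.04,0,0,0,0,0,0,-0.037,0,0,0,0,0,0,0,0,0,0,0,0,0,0,0,0,0,0,0,0,0,0,0,0,0,0,0,0,0,0,0,0])

```text
time: 18.55
tool_pos: [0.4514, 0.1727, 0.0753]
ee_rot: [0.394, 1.563, 0.393]
force: [11.0, 1.2, -10.0]
finger_gap: 0.0162
```

Run:
```python
from h import *
from plant import imaging; import cv2
o,p,M=cur(); print(o["time"],p,o["force"],o["finger_gap"],*plan(p,M,p,R3))
d=imaging.read_camera("scene"); s=d["color"][:,:,::-1]
cv2.imwrite("pics/s14a.png",s)
cv2.imwrite("pics/s14.png",cv2.resize(s[265:325,340:400],None,fx=9,fy=9,interpolation=2))
```

```text
18.55 [0.4514 0.1727 0.0753] [11.0258  1.2487 -9.9658] 0.016175828499520227 turn first (fs): [-0.0008  0.0068 -0.0028] then shift (fs): [0. 0. 0.] shift now-frame [0. 0. 0.]
```

View pics/s14.png

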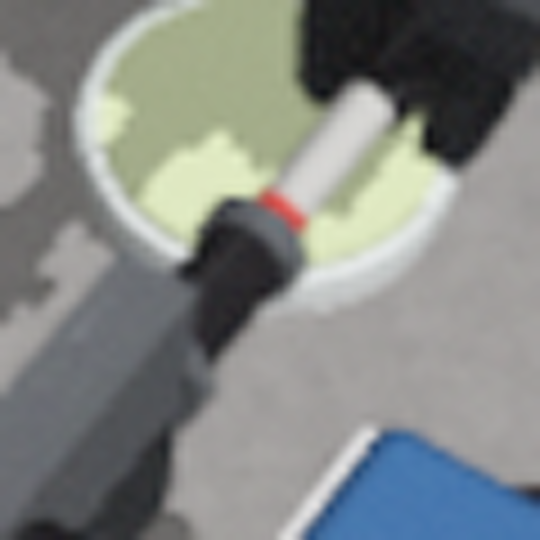

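View pics/s14a.png

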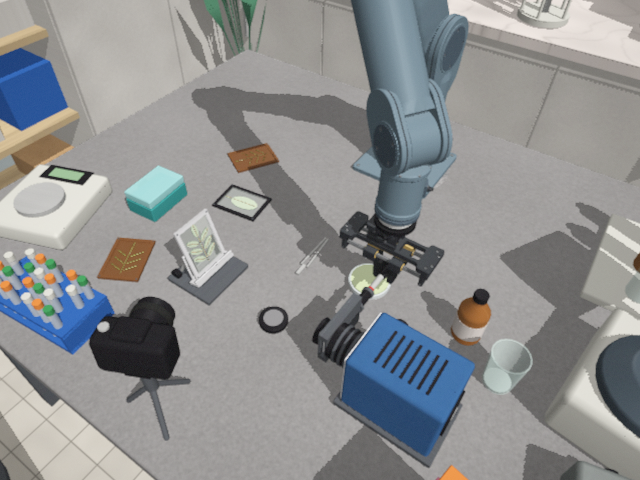

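Run:
```python
from h import *
import cv2
s=cv2.imread("pics/s14a.png").astype(int)
b,g,r=s[...,0],s[...,1],s[...,2]
m=(r-g>50)&(r-b>50); m[:,:355]=0; m[:,390:]=0; m[:270]=0; m[320:]=0
v,u=np.nonzero(m); print(list(zip(u,v)))
f=lambda x,y,z:np.array(proj("scene",[x,y,z])).round(2)
for mx in (.5135,):
  print("rim crest",f(mx,.172,.107),"ring outer edge crest/sides at +8mm",f(mx-.008,.172,.101),f(mx-.008,.166,.095),f(mx-.008,.178,.095))
  for k in (.004,.012): print(k,f(mx-k,.172,.101))
  for dx in(0,.0045,.009): print("waist-in end at",dx, )
print("rim pix check: rim gray ring far top crest (270,215)/9", plane("scene",340+250/9,265+205/9,.107), "outer ring centre", plane("scene",340+285/9,265+203/9,.099))
```

```text
[(np.int64(369), np.int64(286)), (np.int64(370), np.int64(286)), (np.int64(369), np.int64(287)), (np.int64(370), np.int64(287)), (np.int64(371), np.int64(287)), (np.int64(370), np.int64(288)), (np.int64(371), np.int64(288)), (np.int64(372), np.int64(288)), (np.int64(372), np.int64(289)), (np.int64(373), np.int64(289))]
rim crest [370.03 285.97] ring outer edge crest/sides at +8mm [371.82 285.21] [368.79 285.73] [374.23 288.58]
0.004 [370.77 286.56]
0.012 [372.86 283.86]
waist-in end at 0
waist-in end at 0.0045
waist-in end at 0.009
rim pix check: rim gray ring far top crest (270,215)/9 [0.5198 0.1706 0.107 ] outer ring centre [0.5092 0.1739 0.099 ]
```

Run:
```python
from h import *
from plant import imaging; import cv2
o,p,M=cur(); print(o["time"],p,o["force"],o["finger_gap"])
w=imaging.read_camera("wrist")["color"][:,:,::-1]; a=cv2.imread("pics/w12.png")
cv2.imwrite("pics/w15.png",np.hstack([a[260:470,250:390],w[260:470,250:390]]).repeat(2,0).repeat(2,1))
t=imaging.read_camera("top")["color"][:,:,::-1]; cv2.imwrite("pics/t15.png",t)
o,p,M=cur(); print(o["time"],p,o["dq"])
```

```text
18.6 [0.4514 0.1727 0.0753] [ 11.8164   1.4951 -10.5463] 0.01614461985345638
18.7 [0.4514 0.1727 0.0753] [ 0.0003 -0.0015 -0.0006 -0.0011  0.0002 -0.0003  0.0003]
```

View pics/w15.png

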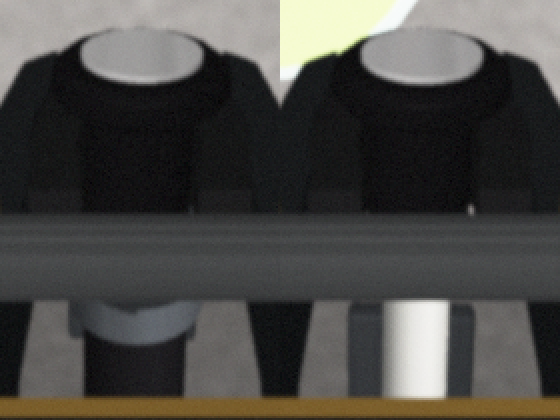

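View pics/t15.png

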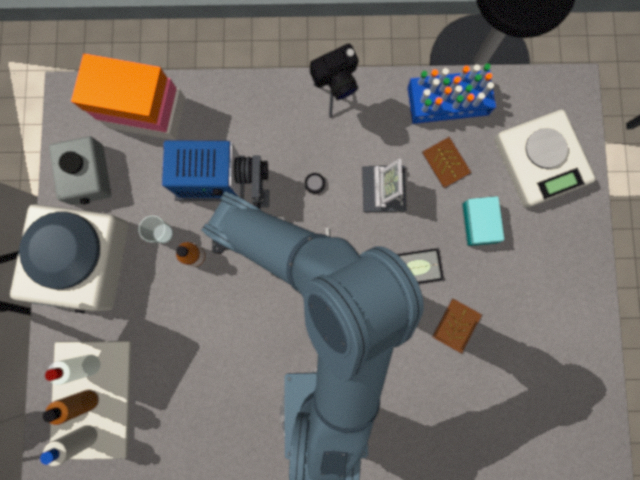

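>>> apply_moves(commands=[0,0,0,0,0,0,0,0,0,0,0,0,0,0,0,0,0,0,0,0,0,0,0,0,0,0,0,0,0,0,0,0,0,0,0])

```text
time: 19.2
tool_pos: [0.4514, 0.1727, 0.0752]
ee_rot: [0.392, 1.563, 0.391]
force: [11.0, 0.6, -9.9]
finger_gap: 0.0163
```

```bash
python3 -c "
from plant import ticket,robot
o=robot.observe(); print(o['time'],o['tool_pos'],o['force'],o['finger_gap']); print(ticket.sign_off())"
```

```text
19.2 [0.45141428 0.1726879  0.07524202] [10.95363553  0.62100898 -9.89341633] 0.016262933846411077
the job is handed in; nothing more can be done
None
```

I turned the leaf mount over and stood it back on the easel. Its pale side is to the front, its stalk is down, and it is let go and leaning on the backrest. I then drew the lamp rod out to its mark and handed the job in at 19.2 s, still gripping the knob. The hand-in gave no verdict.

**Mount:**
- The last scene view shows it seated on the ledge with nothing touching it.
- Its top edge sits about 3 mm further back than at the start, so it leans roughly 0.03–0.05 rad more. That is an estimate from the pictures, and it is inside the limits.

**Rod:**
- The tool moved 41.9 mm from the shut position, and the before and after wrist views show no slip in the grip.
- The pull was 11 N, as expected at the mark, and the tool position stayed steady.
- The red ring shows just outside the sleeve. A rough measure from the scene view put its outer edge about 11 mm from the mouth where 8 mm was expected, which is within that view's accuracy of about 3 mm.

**Disagreements:**
- The finger opening read 16.3 mm on the 18 mm waist, but it stayed stable.
- There was also a steady vertical force of about 10 N on the tool, well under the limits.

**Other things:** all those visible in the last pictures are where they started.

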